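Load the leak tester and clamp its lid

ROBOT

A 6-joint arm with a two-finger parallel gripper is mounted at the origin on the work surface. World frame = base frame: x ahead of the robot, y to its left, z up, the work surface at z = 0. Lengths are in m, angles in rad, forces in N, time in s.
With the tool pointing down it reaches from about 0.35 to 0.775 m from the base axis. Payload 7.3 kg.
Tool frame: the origin (TCP) lies on the front face of the gripper's body, between the roots of the fingers; the fingertips stand 66 mm ahead of it and the grasp point (between the pads) lies 47 mm ahead of it; z points along the fingers, y is the line along which they close (so a half turn about z gives the same grasp; the last joint's range is limited). The gripper opens to 92 mm and grips with 3 to 60 N. Pads are 19 mm wide; open, the fingers measure 130 mm over their backs; the gripper's body (75 mm by 190 mm) begins 47 mm behind the grasp point.
Start: joints at [-0.146, 0.342, 1.524, -0, 1.275, -0.146], TCP at [0.525, 0, 0.292] pointing down, gripper open.
Joint ranges: [-2.53, 2.53], [-0.77, 2.02], [0.04, 2.7], [-1, 4.14], [0.28, 2.66], [-3.11, 3.11]. Speed limits (rad/s): [2.57, 2.57, 3.14, 3.14, 3.14, 3.14].

INTERFACE

Orientations are given as a unit quaternion [x, y, z, w].
In Python, from station import arm gives the robot as it stands.
- The arm moves only by the tool play_rows, never from a script. Its argument "steps" is a list of rows, each an object with "xyz": the shift along the tool's x, y, z in cm, a list of three; "dr": the turn, a rotation vector about the tool's x, y, z in rad, a list of three; "jaw": the opening, from -1 (shut) to 1 (fully open). In form: [{"xyz": [x, y, z], "dr": [rx, ry, rz], "jaw": jaw}, ...]. A call has 1 to 20 rows; each row is the pose to reach, as a shift and turn from the pose commanded when the call began, along the tool's axes at that moment; what a row does not reach only later rows make up. A row lasts 1/10 s, in which the tool goes at most 50 mm and 8.59 degrees, less where a joint would pass 70% of its speed; a pose out of reach is approached as far as the arm can. A call with a gripper value outside its range is refused whole. The fingers move at their own pace and stop on an object; "force" is the grip in N (left out, the last holds). Time passes only in rows, so rows that repeat a pose let the fingers close. It gives the time, the measured TCP pose, the force, the opening and the grip force at its end, in the units of the state.
- arm.state(): the state, without advancing time (a new reading comes with each control period).
- arm.camera(name): name is "scene" or "side" or "wrist"; returns a dict with "image" (420x560x3 uint8, red, green, blue), "fx", "fy", "cx", "cy" (pixels), "k1" (the pictures are not rectified: a ray, as slopes to the right and down, at radius r is drawn at 1 + k1 r^2 times it, then the intrinsics apply), "origin" and "attitude" of the camera in the world; the wrist camera has in their place "hand_eye" (4x4, takes a point from camera to tool coordinates, whose origin is the TCP and whose axes are the flange's). Camera axes: x right, y down, z forward; pixel columns grow to the right and rows downward; lengths in m; the calibration is good to about 2 mm. A picture is of the moment at which its call begins: read the wrist's pose just before it. There is no depth.
- arm.hand_in(): hands the job in; it is judged then, once.
Trained networks look in the newest picture that a camera, given by its name, has taken for a name from the list of things; names that differ only in an ending like _2 or _b are one class to them, and where a whole thing is asked for, a point or a joint stands for the part that bears it (a point fixed in the world has none). Each returns a list of dicts, best first, with "confidence" (0 to 1); they miss things now and then, are a little off and sometimes report something else, mostly with a low value. They report only what shows in the picture. A call takes as long as a camera call. They do not tell look-alikes from the thing itself.
- arm.regions_of(name, camera): "region" (420x560 bool, what is visible of it).
- arm.pinpoint(name, camera): "location" ([x, y, z] in m, in world coordinates, good to about 4 mm: a listed point, or the origin of a listed thing).
The state is a dict: "clock": time; "joint_positions": joint angles; "qd": joint speeds; "tau": joint torques, N m; "tool_pos": TCP position; "tool_rot": TCP orientation; "force": force on the tool from outside, world axes, zero at the start; "torque": the same for the moment, N m; "grip_width": opening from 0.0 (shut) to 1.0 (fully open); "grip_force": force on a finger pad.
Only numpy, scipy, OpenCV 4.12 (cv2) and the standard library are available. Lean on these libraries where they do the work, as an engineer would, in place of code of your own. Each camera call takes 0.05 s, during which the arm holds its last target. There are 200 camera calls.

TASK

The round sports watch has a new battery and must go into the leak tester: keep it upright on its holder and set it down, without dropping it, in the middle of the tester's open chamber, then let the lid down gently until it is fully shut, and only then swing the clamp arm across the lid fully home to its stop. Leave the rectangular dress watch and everything else on the mat where they are.

Things in the scene. Friction and masses are not known exactly. Their poses are not given: they have to be found in the camera images.
- watch: Titanium sports watch, ROUND 44 mm case, metal bracelet, strapped over a beige holder block 66 x 52 x 46 mm (x, y, z), flat upright sides, to be picked up across its 52 mm width. Overall 76 x 52 x 61 mm, 0.22 kg. The case lies on the holder (46 to 60 mm up, within its width). Origin: centre of the underside; z up through the dial, x along the bracelet (the long way).
- dress_watch: Thin dress watch with a RECTANGULAR 36 x 24 mm case and brown strap on the same beige holder block 66 x 52 x 46 mm (x, y, z), flat upright sides, to be picked up across its 52 mm width; 54 mm high. Not to be moved. It and the sports watch may stand in either place. Origin: centre of the underside, x along the strap.
- tester: Dark grey leak tester, fixed. Open chamber 152 x 162 mm outside (x, y), 140 x 150 inside, centred on the origin; rim 82, inner floor 12 mm up, a black 100 mm pad marks its middle. Behind it (x 88 to 148 mm) a gauge housing 162 wide, 77 high. Clamp post at x -20, y -108 mm. Origin: underside, chamber centre; x to the lid hinge (away from the robot), y left.
- chamber (a point): Centre of the chamber's inner floor; axes as tester.
- lid (a joint): Tester lid hinge, rad: 0 fully shut (level), grows as it opens; stop at 1.95. It starts standing open at about 1.6 to 1.9 and stiff friction keeps it where it is left (about 3 to 6 N at the lip). The hinge line is parallel to the tester's y.
- lid_hinge (a point): Middle of the lid's hinge line, 80 mm behind the chamber centre (tester x) and 88 mm above the tester's underside; axes turn with the lid.
- lid_lip (a point): Middle of the lid's free edge, 180 mm from the hinge line. The lid is a plain aluminium plate 178 x 162 x 12 mm, this point is at mid thickness; when shut its top lies 94 mm above the tester's underside and its lip overhangs the front wall by 24 mm.
- clamp (a joint): Clamp arm turning on the upright post right of the tester, rad: 0 parked off the lid (arm points 30 degrees outward of the tester's -x), grows clockwise seen from above; home at its stop, 2.094, arm along the tester's +y across the lid. Starts at 0 to 0.45; over the lid from about 0.75. Friction about 1 N at the knob.
- clamp_post (a point): Point on the post's axis at the arm's underside, 95.5 mm above the tester's underside; the steel arm is 18 mm wide and its top 11 mm above this point.
- clamp_knob (a point): On the axis of the upright black round knob at the end of the clamp arm, at the height to hold it; 105 mm from the post's axis. The knob is 22 mm across and 40 mm tall; its top is 18 mm above this point, and the arm's top 22 mm below it.
- loupe: Loupe lying flat, 54 mm round lens frame and horn handle, 150 mm long, 13 mm high. Bystander.
- press_die: Nickel caseback press die, a stepped disc 62 mm across and 36 mm high. Bystander.
- parts_cup: Clear plastic parts cup, 64 mm across and 45 mm high. Bystander.
- screwdriver: Screwdriver lying flat, 150 mm long. Bystander.
Not all that is in view belongs to the job. What is shaped like the watch but yellow is not meant.

How it is judged:
On the way, in this order (a step that is already met when the one before it is completed fails the run):
1. the sports watch stands upright in the middle of the open chamber, let go (horizontal distance between watch and chamber below 0.02 m and z of watch in the frame of chamber between -0.005 and 0.006 m and angle between watch's own z axis and vertical below 0.12 rad and contact force between the fingers and watch below 0.1 N and linear speed of watch below 0.03 m/s and value of joint clamp below 0.9 rad and value of joint lid above 0.5 rad), for 0.2 s.
2. the lid is fully shut over the watch, the clamp still off it (horizontal distance between watch and chamber below 0.02 m and z of watch in the frame of chamber between -0.005 and 0.006 m and angle between watch's own z axis and vertical below 0.12 rad and value of joint lid below 0.05 rad and value of joint clamp below 0.9 rad), for 0.2 s.
3. the clamp arm is swung fully home across the shut lid (horizontal distance between watch and chamber below 0.02 m and z of watch in the frame of chamber between -0.005 and 0.006 m and angle between watch's own z axis and vertical below 0.12 rad and value of joint lid below 0.05 rad and value of joint clamp above 1.98 rad), for 0.2 s.
At the end, for the whole second after the job is handed in: The sports watch stands upright (within 0.12 rad) at rest on the chamber's floor within 20 mm of its middle, the lid is shut (within 0.05 rad) and the clamp arm is home (1.98 rad or more); everything is let go and the other things are where they were (all of step 3 and linear speed of watch below 0.02 m/s); the robot touches nothing.
It fails at once if the watch is let go above the chamber floor (dropped) (contact force between the fingers and watch below 0.05 N and z of watch in the frame of chamber above 0.012 m and horizontal distance between watch and chamber below 0.09 m).
It fails at once if the lid is slammed (faster than 2 rad/s in its last 0.3 rad) (value of joint lid below 0.3 rad and velocity of joint lid below -2 rad/s).
It fails at once if the dress watch or another thing on the mat is shifted by more than 30 mm (distance of any of dress_watch, loupe, press_die, parts_cup, screwdriver from where it was at the start of the episode above 0.03 m).
It fails at once if the dress watch is tipped over (angle between dress_watch's own z axis and vertical above 0.4 rad).
It also fails if it takes over 69 s, if anything falls off the work surface, if the arm or the gripper's body presses on something with over 40 N, if the wrist force passes 120 N, or if a joint passes its speed limit or range.

## Working session

There is one attempt and no reset: what is moved stays moved. The work goes in short steps, Python scripts to look and compute and a tool call to move; the robot and the scene stay as the last step left them, time stands still between calls to the robot, and variables do not carry over. Pictures are saved under pics/ and viewed, at most 10 in all, crops included, and the job is handed in when it is done.

Besides the shell and the picture viewer there is one more tool, called after "Request:" by a JSON object that holds its "method" and its "body", one argument or row to a line. play_rows: Moves the arm, as the interface text tells. Its arguments: {"type":"object","properties":{"steps":{"type":"array"},"force":{"type":"number"}},"required":["steps"]}

```bash
ls; mkdir -p pics; cat > h.py <<'E'
from station import arm
import numpy as np, cv2
from scipy.spatial.transform import Rotation as R
def snap(c,f):
    d=arm.camera(c); cv2.imwrite('pics/'+f,d['image'][:,:,::-1]); return d
def pp(n,c):
    for r in arm.pinpoint(n,c)[:4]: print(n,c,np.round(r['location'],4),round(r['confidence'],2))
E
python3 - <<'E'
from h import *
for c in('scene','side'):
    d=snap(c,c+'1.png'); print({k:v for k,v in d.items() if k!='image'})
    for n in 'watch dress_watch tester chamber lid_hinge lid_lip clamp_post clamp_knob loupe press_die parts_cup screwdriver'.split(): pp(n,c)
s=arm.state(); print(s)
a=cv2.imread('pics/scene1.png');b=cv2.imread('pics/side1.png')
E
```

```text
pics
{'fx': 440.60580480944924, 'fy': 440.60580480944924, 'cx': 276.813136107871, 'cy': 210.1344093461141, 'k1': 0.03788434895035349, 'origin': array([1.22527398, 0.20656943, 1.16503659]), 'attitude': array([ 0.5683175 ,  0.77399319, -0.23004387, -0.1582074 ])}
watch scene [ 0.434   0.1847 -0.0023] 0.89
watch scene [0.3473 0.1071 0.0017] 0.89
watch scene [0.5494 0.1186 0.0067] 0.79
watch scene [ 0.3735  0.2959 -0.0004] 0.6
dress_watch scene [0.6277 0.2401 0.0007] 0.74
dress_watch scene [ 0.4259 -0.2138  0.1315] 0.7
dress_watch scene [ 0.4362  0.1859 -0.0022] 0.63
dress_watch scene [0.7182 0.1401 0.0031] 0.21
tester scene [ 0.5491 -0.0843  0.0039] 0.71
tester scene [ 0.551  -0.0774  0.0171] 0.63
tester scene [0.7191 0.1416 0.0046] 0.55
chamber scene [ 0.5511 -0.0761  0.0196] 0.73
lid_hinge scene [ 0.6319 -0.077   0.0902] 0.72
lid_lip scene [ 0.6519 -0.082   0.2705] 0.56
clamp_post scene [ 0.5291 -0.188   0.0985] 0.57
clamp_knob scene [ 0.4306 -0.212   0.1298] 0.79
loupe scene [0.5069 0.3889 0.0027] 0.55
press_die scene [0.5052 0.3893 0.004 ] 0.72
press_die scene [0.7951 0.0115 0.0049]
[... 969 characters left out ...]
3
{'clock': 1.3, 'joint_positions': array([-1.46008034e-01,  3.42004821e-01,  1.52409509e+00,  2.71571270e-05,
        1.27538333e+00, -1.45982986e-01]), 'qd': array([ 0.00130699, -0.00284801, -0.00013926,  0.00086047,  0.00114737,
       -0.00116599]), 'tau': array([-4.44209654e-04, -4.31140637e+01, -2.44473535e+01,  7.17575778e-02,
        4.83304309e-02,  2.00454224e-05]), 'tool_pos': array([5.25020372e-01, 2.16775372e-05, 2.92239721e-01]), 'tool_rot': array([7.07118431e-01, 7.07095129e-01, 4.30695524e-05, 3.61489764e-05]), 'force': array([ 0.37204088, -0.18067199, -0.74211646]), 'torque': array([-0.01887094, -0.03737755,  0.03491047]), 'grip_force': 0.0, 'grip_width': 0.9979789031576635}
```

View pics/scene1.png

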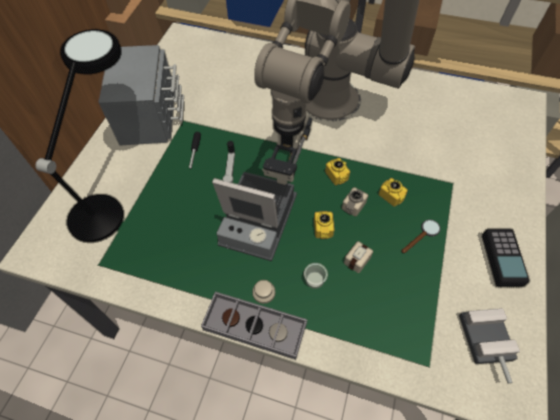

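View pics/side1.png

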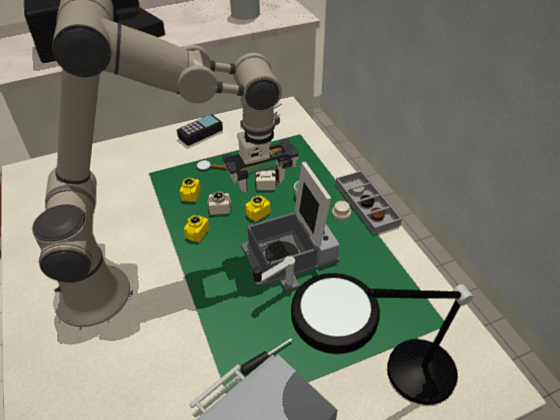

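Candidates in the scene picture: three yellow decoys at (338,170), (394,190) and (324,224); a beige block with a round dark case at (356,201); and a beige block with a brown strap and light rectangular case at (358,256). The one at (356,201) fits because it is round and not yellow. I'll move above it and confirm close up.

Request:
{"method": "play_rows", "body": {
  "steps": [
    {"xyz": [4.5,-2,0],"dr": [0,0,0],"jaw": 1},
    {"xyz": [9,-4,0],"dr": [0,0,0],"jaw": 1},
    {"xyz": [13,-6.5,0],"dr": [0,0,0],"jaw": 1},
    {"xyz": [16.5,-8.8,0],"dr": [0,0,0],"jaw": 1},
    {"xyz": [18.8,-8.8,0],"dr": [0,0,0],"jaw": 1},
    {"xyz": [18.8,-8.8,0],"dr": [0,0,0],"jaw": 1},
    {"xyz": [18.8,-8.8,0],"dr": [0,0,0],"jaw": 1}
  ]
}}

```text
clock: 2.0
tool_pos: [0.4371, 0.1881, 0.2923]
tool_rot: [0.707, 0.708, -0.0, 0.0]
force: [-0.3, -0.1, -0.1]
grip_width: 1.002
grip_force: 0.0
```

```bash
python3 - <<'E'
from h import *
s=arm.state(); print(s['clock'],s['tool_pos'],s['tool_rot'])
d=snap('wrist','w1.png'); print(d['hand_eye'],d['fx'],d['cx'],d['cy'],d['k1'])
pp('watch','wrist');pp('dress_watch','wrist')
np.save('s.npy',np.r_[s['tool_pos'],s['tool_rot']])
for i,r in enumerate(arm.regions_of('watch','wrist')[:4]):
    m=r['region'].astype(np.uint8); c=max(cv2.findContours(m,0,2)[0],key=cv2.contourArea); print(r['confidence'],cv2.minAreaRect(c))
E
```

```text
2.0 [0.43706229 0.18805028 0.29226695] [ 7.06616587e-01  7.07596580e-01 -1.30161786e-05  2.81842472e-04]
[[ 1.19728177e-03 -9.63500945e-01 -2.67702250e-01  7.27079540e-02]
 [ 9.99999245e-01  1.22765080e-03  5.39336479e-05 -5.28739579e-05]
 [ 2.76679762e-04 -2.67702113e-01  9.63501688e-01 -9.33489865e-02]
 [ 0.00000000e+00  0.00000000e+00  0.00000000e+00  1.00000000e+00]] 331.43570687426484 284.09446455469225 207.23349914341412 -0.06920074383991136
watch wrist [ 4.445e-01  1.874e-01 -3.000e-04] 0.86
watch wrist [0.5487 0.1147 0.0014] 0.78
watch wrist [0.342  0.1145 0.0053] 0.71
0.93 ((208.0359344482422, 243.81773376464844), (48.091129302978516, 55.449745178222656), 48.012786865234375)
0.85 ((218.80001831054688, 79.90000915527344), (60.373836517333984, 78.7095947265625), 26.56505012512207)
0.65 ((288.5, 182.5), (69.57009887695312, 52.49380874633789), 18.43494987487793)
0.57 ((378.91741943359375, 237.20321655273438), (54.799644470214844, 68.23017883300781), 59.981624603271484)
```

View pics/w1.png

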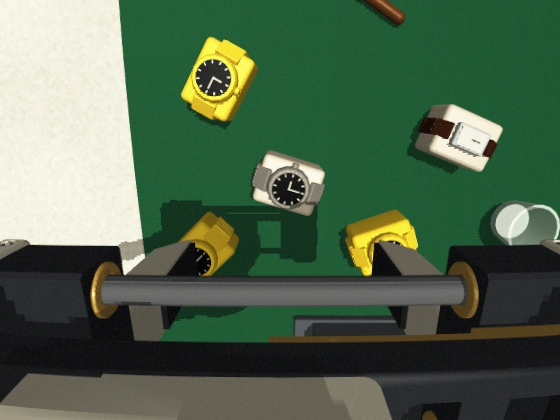

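The wrist view shows the beige holder with the round grey watch at (289,182), long axis tilted about 15° in the image. The rectangular dress watch is at (460,137), and the yellow decoys at (217,80), (208,245) and (380,240). Next is an enlarged crop with the fitted block outline.

```bash
cat >> h.py <<'E'
def proj(P,d,tp,tq):
    T=np.eye(4);T[:3,:3]=R.from_quat(tq).as_matrix();T[:3,3]=tp
    C=np.linalg.inv(T@d['hand_eye']); p=np.atleast_2d(P)@C[:3,:3].T+C[:3,3]
    x=p[:,:2]/p[:,2:]; x=x*(1+d['k1']*(x**2).sum(1,keepdims=True))
    return x*d['fx']+[d['cx'],d['cy']]
E
python3 - <<'E'
from h import *
from scipy.optimize import minimize
s=np.load('s.npy'); d=arm.camera('wrist'); im=d['image']
hsv=cv2.cvtColor(im,cv2.COLOR_RGB2HSV)
# non-green, pixels near watch
m=((hsv[...,1]<130)&(hsv[...,2]>70)).astype(np.uint8)
n,l,st,ce=cv2.connectedComponentsWithStats(m); k=l[205,270] or l[160,285]
m=cv2.morphologyEx((l==k).astype(np.uint8),cv2.MORPH_CLOSE,np.ones((25,25)))
print(st[k],ce[k])
B=np.array([[x,y,z] for x in(-.033,.033) for y in(-.026,.026) for z in(0,.046)]+[[x,y,z] for x in(-.038,.038) for y in(-.01,.01) for z in(.01,.044)]+[[.022*np.cos(t),.022*np.sin(t),.06] for t in np.linspace(0,6.28,20)])
def pts(q):
    c,s_=np.cos(q[2]),np.sin(q[2]); return proj(B@np.array([[c,s_,0],[-s_,c,0],[0,0,1]])+[q[0],q[1],0],d,s[:3],s[3:])
def cost(q):
    z=np.zeros(m.shape,np.uint8)
    cv2.fillConvexPoly(z,np.round(cv2.convexHull(pts(q).astype(np.float32))*16).astype(np.int32),1,shift=4)
    return (z!=m).sum()
best=min((minimize(cost,[.441,.188,a],method='Nelder-Mead',options=dict(initial_simplex=np.array([[.441,.188,a],[.447,.188,a],[.441,.194,a],[.441,.188,a+.15]]))) for a in(-.45,-.3,-.15)),key=lambda r:r.fun)
print(best.x,best.fun)
o=cv2.resize(im[110:260,190:390],None,fx=4,fy=4,interpolation=2)
h=cv2.convexHull(pts(best.x).astype(np.float32)); cv2.polylines(o,[((h-[190,110])*4).astype(np.int32)],True,(255,0,0),1)
cv2.polylines(o,[((pts(best.x)[-20:]-[190,110])*4).astype(np.int32)],True,(255,0,255),1)
cv2.imwrite('pics/c1.png',o[:,:,::-1])
E
```

```text
[ 252  149   73   66 2859] [287.86253935 180.02378454]
[ 0.44107847  0.19118493 -0.30674051] 217.0
```

View pics/c1.png

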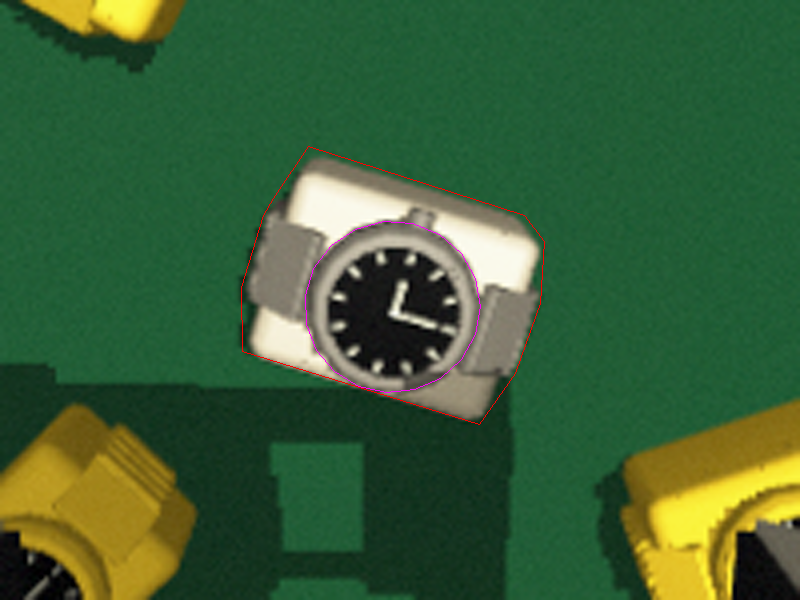

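The crop confirms it: beige block, grey metal bracelet, round black dial. The fit gives about (0.441, 0.190), yaw about -0.28. Now I'll turn, descend and grip.

Request:
{"method": "play_rows", "body": {
  "force": 25,
  "steps": [
    {"xyz": [0.2,0.4,2],"dr": [0,0,-0.15],"jaw": 1},
    {"xyz": [0.2,0.4,4],"dr": [0,0,-0.3],"jaw": 1},
    {"xyz": [0.2,0.4,6],"dr": [0,0,-0.45],"jaw": 1},
    {"xyz": [0.2,0.4,8],"dr": [0,0,-0.6],"jaw": 1},
    {"xyz": [0.2,0.4,10],"dr": [0,0,-0.74],"jaw": 1},
    {"xyz": [0.2,0.4,12],"dr": [0,0,-0.88],"jaw": 1},
    {"xyz": [0.2,0.4,13],"dr": [0,0,-1.02],"jaw": 1},
    {"xyz": [0.2,0.4,13],"dr": [0,0,-1.16],"jaw": 1},
    {"xyz": [0.2,0.4,13],"dr": [0,0,-1.29],"jaw": 1},
    {"xyz": [0.2,0.4,13],"dr": [0,0,-1.29],"jaw": 1},
    {"xyz": [0.2,0.4,15.5],"dr": [0,0,-1.29],"jaw": 1},
    {"xyz": [0.2,0.4,18],"dr": [0,0,-1.29],"jaw": 1},
    {"xyz": [0.2,0.4,20],"dr": [0,0,-1.29],"jaw": 1},
    {"xyz": [0.2,0.4,21],"dr": [0,0,-1.29],"jaw": 1},
    {"xyz": [0.2,0.4,21],"dr": [0,0,-1.29],"jaw": 1},
    {"xyz": [0.2,0.4,21],"dr": [0,0,-1.29],"jaw": 0},
    {"xyz": [0.2,0.4,21],"dr": [0,0,-1.29],"jaw": -1},
    {"xyz": [0.2,0.4,21],"dr": [0,0,-1.29],"jaw": -1},
    {"xyz": [0.2,0.4,21],"dr": [0,0,-1.29],"jaw": -1},
    {"xyz": [0.2,0.4,21],"dr": [0,0,-1.29],"jaw": -1}
  ]
}}

```text
clock: 4.25
tool_pos: [0.4412, 0.1901, 0.0826]
tool_rot: [0.14, 0.99, 0.0, 0.0]
force: [0.1, 0.0, 1.4]
grip_width: 0.611
grip_force: 0.0
```

Request:
{"method": "play_rows", "body": {
  "steps": [
    {"xyz": [0,0,0],"dr": [0,0,0],"jaw": -1},
    {"xyz": [0,0,0],"dr": [0,0,0],"jaw": -1},
    {"xyz": [0,0,0],"dr": [0,0,0],"jaw": -1},
    {"xyz": [0,0,-1],"dr": [0,0,0],"jaw": -1},
    {"xyz": [0,0,-3],"dr": [0,0,0],"jaw": -1},
    {"xyz": [0,0,-6],"dr": [0,0,0],"jaw": -1},
    {"xyz": [0,0,-9],"dr": [0,0,0],"jaw": -1},
    {"xyz": [0,0,-12],"dr": [0,0,0],"jaw": -1},
    {"xyz": [0,0,-15],"dr": [0,0,0],"jaw": -1},
    {"xyz": [0,0,-18],"dr": [0,0,0],"jaw": -1},
    {"xyz": [0,0,-18],"dr": [0,0,0],"jaw": -1},
    {"xyz": [0,0,-18],"dr": [0,0,0],"jaw": -1}
  ]
}}

```text
clock: 5.45
tool_pos: [0.4406, 0.1899, 0.2621]
tool_rot: [0.14, 0.99, 0.0, 0.0]
force: [0.3, 0.5, -2.3]
grip_width: 0.568
grip_force: 24.9
```

```bash
python3 - <<'E'
from h import *
s=arm.state(); print(s['clock'],s['tool_pos'],s['tool_rot'],s['grip_width'],s['grip_force'])
d=snap('scene','sc2.png')
for n in('chamber','lid_hinge','lid_lip','clamp_post','clamp_knob'): pp(n,'scene')
M=R.from_quat(s['tool_rot']).as_matrix()
print('rel',M.T@(np.array([.547,-.073,.2626])-s['tool_pos'])*100)
print(np.round(M,3))
E
```

```text
5.45 [0.44064426 0.18994389 0.26214181] [1.39933269e-01 9.90160930e-01 3.45717068e-05 1.11812547e-04] 0.568228452126327 24.912119507789612
chamber scene [ 0.5511 -0.078   0.0165] 0.93
chamber scene [0.7187 0.1376 0.0041] 0.59
lid_hinge scene [ 0.6294 -0.0809  0.0909] 0.88
lid_lip scene [ 0.6514 -0.0804  0.2711] 0.8
clamp_post scene [ 0.5292 -0.1877  0.097 ] 0.53
clamp_knob scene [ 0.4288 -0.2141  0.13  ] 0.61
clamp_knob scene [ 0.6522 -0.0797  0.2709] 0.43
clamp_knob scene [0.6247 0.24   0.0051] 0.3
rel [-17.50558107 -22.31737165  -0.04433871]
[[-0.961  0.277  0.   ]
 [ 0.277  0.961  0.   ]
 [-0.     0.    -1.   ]]
```

Request:
{"method": "play_rows", "body": {
  "steps": [
    {"xyz": [-1,-1.2,0],"dr": [0,0,0],"jaw": -1},
    {"xyz": [-3,-3.8,0],"dr": [0,0,-0.06],"jaw": -1},
    {"xyz": [-5,-6.5,0],"dr": [0,0,-0.13],"jaw": -1},
    {"xyz": [-7,-9,0],"dr": [0,0,-0.2],"jaw": -1},
    {"xyz": [-9,-11.5,0],"dr": [0,0,-0.27],"jaw": -1},
    {"xyz": [-11,-14,0],"dr": [0,0,-0.34],"jaw": -1},
    {"xyz": [-13,-16.5,0],"dr": [0,0,-0.42],"jaw": -1},
    {"xyz": [-15,-19,0],"dr": [0,0,-0.5],"jaw": -1},
    {"xyz": [-16.7,-21.3,0],"dr": [0,0,-0.58],"jaw": -1},
    {"xyz": [-17.5,-22.3,0],"dr": [0,0,-0.58],"jaw": -1},
    {"xyz": [-17.5,-22.3,0],"dr": [0,0,-0.58],"jaw": -1},
    {"xyz": [-17.5,-22.3,2],"dr": [0,0,-0.58],"jaw": -1},
    {"xyz": [-17.5,-22.3,4.5],"dr": [0,0,-0.58],"jaw": -1},
    {"xyz": [-17.5,-22.3,6],"dr": [0,0,-0.58],"jaw": -1},
    {"xyz": [-17.5,-22.3,6],"dr": [0,0,-0.58],"jaw": -1}
  ]
}}

```text
clock: 7.25
tool_pos: [0.5457, -0.0709, 0.2]
tool_rot: [-0.149, 0.989, 0.001, -0.002]
force: [-0.2, -0.2, -2.5]
grip_width: 0.569
grip_force: 24.9
```

```bash
python3 - <<'E'
from h import *
s=arm.state(); print(s['clock'],s['tool_pos'],s['tool_rot'],s['grip_width'],s['grip_force'])
d=snap('side','sd2.png'); e=snap('wrist','w2.png'); pp('watch','side');pp('chamber','side')
a=cv2.resize(d['image'][150:300,180:380],None,fx=3,fy=3)
b=cv2.resize(e['image'],(560*450//420,450))
cv2.imwrite('pics/c2.png',cv2.resize(np.hstack([a,b])[:,:,::-1],None,fx=.66,fy=.66))
E
```

```text
7.25 [ 0.54572545 -0.07093319  0.19997445] [-0.148995    0.98883384  0.00138935 -0.00248999] 0.5687222300373874 24.91207927465439
watch side [0.3446 0.1131 0.002 ] 0.83
watch side [0.3743 0.2933 0.0026] 0.81
watch side [ 0.5416 -0.0689  0.1218] 0.78
watch side [0.548  0.1184 0.0023] 0.75
chamber side [ 0.5532 -0.0736  0.0169] 0.84
chamber side [ 0.5292 -0.1861  0.0975] 0.57
```

View pics/c2.png

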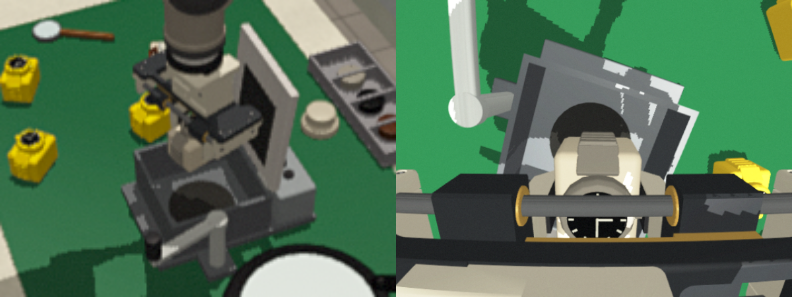

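The picture shows the watch level between the fingers, above the chamber's pad, with the lid standing open behind it and the clamp parked at right front. I'll lower it.

Request:
{"method": "play_rows", "body": {
  "steps": [
    {"xyz": [-0.1,-0.35,2],"dr": [0,0,0],"jaw": -1},
    {"xyz": [-0.1,-0.35,4.5],"dr": [0,0,0],"jaw": -1},
    {"xyz": [-0.1,-0.35,6.5],"dr": [0,0,0],"jaw": -1},
    {"xyz": [-0.1,-0.35,8.5],"dr": [0,0,0],"jaw": -1},
    {"xyz": [-0.1,-0.35,9.5],"dr": [0,0,0],"jaw": -1},
    {"xyz": [-0.1,-0.35,10],"dr": [0,0,0],"jaw": -1},
    {"xyz": [-0.1,-0.35,10.1],"dr": [0,0,0],"jaw": -1},
    {"xyz": [-0.1,-0.35,10.2],"dr": [0,0,0],"jaw": -1},
    {"xyz": [-0.1,-0.35,10.2],"dr": [0,0,0],"jaw": -1}
  ]
}}

```text
clock: 8.35
tool_pos: [0.5498, -0.0759, 0.101]
tool_rot: [-0.149, 0.989, -0.0, 0.001]
force: [0.4, 0.7, -2.8]
grip_width: 0.564
grip_force: 24.9
```

Request:
{"method": "play_rows", "body": {
  "steps": [
    {"xyz": [0,0,0],"dr": [0,0,0],"jaw": -1},
    {"xyz": [0,0,0.1],"dr": [0,0,0],"jaw": -1},
    {"xyz": [0,0,0.2],"dr": [0,0,0],"jaw": -1},
    {"xyz": [0,0,0.2],"dr": [0,0,0],"jaw": -1},
    {"xyz": [0,0,0.2],"dr": [0,0,0],"jaw": -1}
  ]
}}

```text
clock: 8.85
tool_pos: [0.5493, -0.0758, 0.0982]
tool_rot: [-0.149, 0.989, 0.0, -0.0]
force: [0.6, -0.3, -1.9]
grip_width: 0.563
grip_force: 24.9
```

Request:
{"method": "play_rows", "body": {
  "steps": [
    {"xyz": [0,0,0.1],"dr": [0,0,0],"jaw": -1},
    {"xyz": [0,0,0.2],"dr": [0,0,0],"jaw": -1},
    {"xyz": [0,0,0.3],"dr": [0,0,0],"jaw": -1},
    {"xyz": [0,0,0.3],"dr": [0,0,0],"jaw": -1},
    {"xyz": [0,0,0.3],"dr": [0,0,0],"jaw": -1}
  ]
}}

```text
clock: 9.35
tool_pos: [0.5493, -0.0758, 0.0952]
tool_rot: [-0.149, 0.989, -0.0, -0.0]
force: [0.6, 0.5, -3.1]
grip_width: 0.567
grip_force: 24.9
```

Request:
{"method": "play_rows", "body": {
  "steps": [
    {"xyz": [0,0,0.05],"dr": [0,0,0],"jaw": -1},
    {"xyz": [0,0,0.1],"dr": [0,0,0],"jaw": -1},
    {"xyz": [0,0,0.1],"dr": [0,0,0],"jaw": -1},
    {"xyz": [0,0,0.1],"dr": [0,0,0],"jaw": -1}
  ]
}}

```text
clock: 9.75
tool_pos: [0.5494, -0.0758, 0.0945]
tool_rot: [-0.149, 0.989, -0.0, 0.0]
force: [-1.1, 1.5, 1.8]
grip_width: 0.566
grip_force: 24.9
```

Request:
{"method": "play_rows", "body": {
  "steps": [
    {"xyz": [0,0,0.05],"dr": [0,0,0],"jaw": -1},
    {"xyz": [0,0,0.05],"dr": [0,0,0],"jaw": -1},
    {"xyz": [0,0,0.05],"dr": [0,0,0],"jaw": 0.3},
    {"xyz": [0,0,0.05],"dr": [0,0,0],"jaw": 0.4},
    {"xyz": [0,0,0.05],"dr": [0,0,0],"jaw": 0.5},
    {"xyz": [0,0,0.05],"dr": [0,0,0],"jaw": 0.5},
    {"xyz": [0,0,0.05],"dr": [0,0,0],"jaw": 0.5},
    {"xyz": [0,0,0.05],"dr": [0,0,0],"jaw": 0.5},
    {"xyz": [0,0,0.05],"dr": [0,0,0],"jaw": 0.5}
  ]
}}

```text
clock: 10.65
tool_pos: [0.5494, -0.0758, 0.0937]
tool_rot: [-0.149, 0.989, 0.0, 0.0]
force: [0.1, -0.2, -0.7]
grip_width: 0.749
grip_force: 0.0
```

Watch released. Now I'll retreat up, close the fist, and go over behind the lid.

Request:
{"method": "play_rows", "body": {
  "steps": [
    {"xyz": [0,0,-1],"dr": [0,0,0],"jaw": 0.5},
    {"xyz": [0,0,-3],"dr": [0,0,0],"jaw": 0.5},
    {"xyz": [0,0,-6],"dr": [0,0,0],"jaw": 0.5},
    {"xyz": [0,0,-10],"dr": [0,0,0],"jaw": 0},
    {"xyz": [0,0,-14],"dr": [0,0,0],"jaw": -1},
    {"xyz": [0,0,-18],"dr": [0,0,0],"jaw": -1},
    {"xyz": [0,0,-22],"dr": [0,0,0.1],"jaw": -1},
    {"xyz": [0,0,-26],"dr": [0,0,0.2],"jaw": -1},
    {"xyz": [0,0,-28],"dr": [0,0,0.3],"jaw": -1},
    {"xyz": [0,0,-28],"dr": [0,0,0.3],"jaw": -1},
    {"xyz": [-4,-1,-28],"dr": [0,0,0.3],"jaw": -1},
    {"xyz": [-8,-2,-28],"dr": [0,0,0.3],"jaw": -1},
    {"xyz": [-12,-3,-28],"dr": [0,0,0.3],"jaw": -1},
    {"xyz": [-15.7,-3.7,-28],"dr": [0,0,0.3],"jaw": -1},
    {"xyz": [-15.7,-3.7,-28],"dr": [0,0,0.3],"jaw": -1},
    {"xyz": [-15.7,-3.7,-28],"dr": [0,0,0.3],"jaw": -1}
  ]
}}

```text
clock: 12.25
tool_pos: [0.7104, -0.0647, 0.3706]
tool_rot: [-0.001, 1.0, 0.0, -0.002]
force: [-0.2, -0.2, 0.2]
grip_width: 0.003
grip_force: 0.0
```

```bash
python3 - <<'E'
from h import *
s=arm.state(); print(s['clock'],s['tool_pos'],s['tool_rot'],s['grip_width'])
d=snap('side','sd3.png')
for n in('watch','chamber','lid_hinge','lid_lip','clamp_post','clamp_knob'): pp(n,'side')
e=snap('scene','sc3.png')
for n in('lid_hinge','lid_lip','clamp_knob'): pp(n,'scene')
a=cv2.resize(d['image'][100:300,180:380],(560,560)); cv2.imwrite('pics/c3.png',a[:,:,::-1])
E
```

```text
12.25 [ 0.71037972 -0.06474337  0.37063433] [-5.36460928e-04  9.99997047e-01  3.95591677e-04 -2.33695091e-03] 0.0034637190235443987
watch side [0.5513 0.1179 0.0033] 0.9
watch side [ 0.5451 -0.0735  0.019 ] 0.89
watch side [0.3427 0.1117 0.0016] 0.7
watch side [0.3712 0.2955 0.0035] 0.69
chamber side [ 0.5502 -0.0782  0.017 ] 0.66
lid_hinge side [ 0.6328 -0.0784  0.0923] 0.69
lid_lip side [ 0.6517 -0.0781  0.2713] 0.79
clamp_post side [ 0.5299 -0.183   0.0959] 0.64
clamp_knob side [ 0.4296 -0.2126  0.1323] 0.75
lid_hinge scene [ 0.6309 -0.0779  0.0932] 0.67
lid_lip scene [ 0.6509 -0.0785  0.2695] 0.93
```

View pics/c3.png

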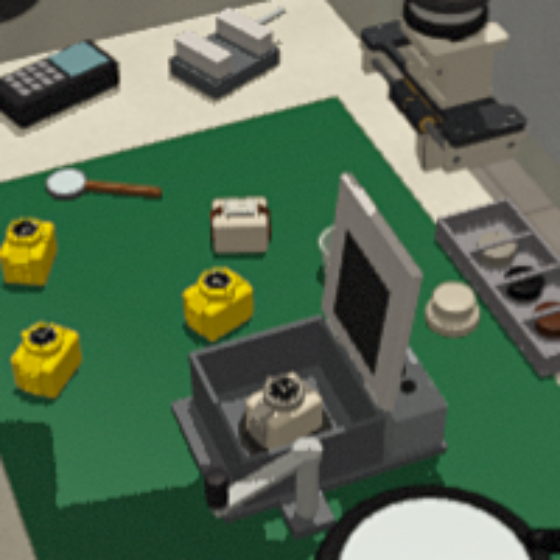

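The watch stands upright in the middle of the chamber, with its dial at about (285,388) in this crop. The lid is open and the fist is behind and above it. Next I'll compute the closing arc.

```bash
python3 - <<'E'
import numpy as np
H=np.array([.6305,.089]);r=.15;c=np.array([.7104,.3706])
for f in np.r_[1.75,1.69,np.arange(1.6,.3,-.08),np.arange(.32,-.03,-.04)]:
    p=H+r*np.array([-np.cos(f),np.sin(f)])+.006*np.array([np.sin(f),np.cos(f)])+[.0095,.066]
    d=p-c; print(round(f,2),np.round([-d[0]*100,-d[1]*100],1))
E
```

```text
1.75 [3.8 6.9]
1.69 [4.7 6.7]
1.6 [6.  6.6]
1.52 [7.2 6.5]
1.44 [8.4 6.6]
1.36 [9.6 6.8]
1.28 [10.8  7. ]
1.2 [11.9  7.4]
1.12 [13.   7.8]
1.04 [14.1  8.3]
0.96 [15.2  8.9]
0.88 [16.1  9.6]
0.8 [17.1 10.4]
0.72 [17.9 11.2]
0.64 [18.7 12.1]
0.56 [19.4 13.1]
0.48 [20.1 14.1]
0.4 [20.6 15.2]
0.32 [21.1 16.3]
0.32 [21.1 16.3]
0.28 [21.3 16.8]
0.24 [21.5 17.4]
0.2 [21.6 18. ]
0.16 [21.8 18.6]
0.12 [21.9 19.2]
0.08 [21.9 19.8]
0.04 [22.  20.4]
0.0 [22. 21.]
```

Request:
{"method": "play_rows", "body": {
  "steps": [
    {"xyz": [0,0,3],"dr": [0,0,0],"jaw": -1},
    {"xyz": [0,0,6],"dr": [0,0,0],"jaw": -1},
    {"xyz": [1,0,6.8],"dr": [0,0,0],"jaw": -1},
    {"xyz": [2.5,0,6.8],"dr": [0,0,0],"jaw": -1},
    {"xyz": [3.8,0,6.8],"dr": [0,0,0],"jaw": -1},
    {"xyz": [4.7,0,6.7],"dr": [0,0,0],"jaw": -1},
    {"xyz": [6,0,6.6],"dr": [0,0,0],"jaw": -1},
    {"xyz": [7.2,0,6.5],"dr": [0,0,0],"jaw": -1},
    {"xyz": [8.4,0,6.6],"dr": [0,0,0],"jaw": -1},
    {"xyz": [9.6,0,6.8],"dr": [0,0,0],"jaw": -1},
    {"xyz": [10.8,0,7],"dr": [0,0,0],"jaw": -1},
    {"xyz": [11.9,0,7.4],"dr": [0,0,0],"jaw": -1},
    {"xyz": [13,0,7.8],"dr": [0,0,0],"jaw": -1},
    {"xyz": [13,0,7.8],"dr": [0,0,0],"jaw": -1}
  ]
}}

```text
clock: 14.2
tool_pos: [0.5795, -0.0646, 0.296]
tool_rot: [0.0, 1.0, 0.0, 0.0]
force: [-0.0, -0.4, 0.1]
grip_width: 0.002
grip_force: 0.0
```

```bash
python3 - <<'E'
from h import *
s=arm.state(); print(s['clock'],s['tool_pos'],s['tool_rot'],s['force'])
for c in('side','scene'):
    snap(c,c+'4.png'); pp('lid_lip',c); pp('clamp_knob',c)
E
```

```text
14.2 [ 0.57950153 -0.06460771  0.29599343] [4.10434286e-04 9.99999914e-01 5.26847797e-05 2.39939880e-05] [-0.03293436 -0.36797799  0.05491048]
lid_lip side [ 0.5526 -0.0771  0.255 ] 0.67
clamp_knob side [ 0.4286 -0.2116  0.135 ] 0.94
lid_lip scene [ 0.5517 -0.079   0.2538] 0.75
```

The lid is at about 1.13 rad, as planned. Continuing the arc.

Request:
{"method": "play_rows", "body": {
  "steps": [
    {"xyz": [1.1,0,0.6],"dr": [0,0,0],"jaw": -1},
    {"xyz": [2.2,0,1.3],"dr": [0,0,0],"jaw": -1},
    {"xyz": [3.1,0,2.1],"dr": [0,0,0],"jaw": -1},
    {"xyz": [4.1,0,2.9],"dr": [0,0,0],"jaw": -1},
    {"xyz": [4.9,0,3.7],"dr": [0,0,0],"jaw": -1},
    {"xyz": [5.7,0,4.6],"dr": [0,0,0],"jaw": -1},
    {"xyz": [6.4,0,5.6],"dr": [0,0,0],"jaw": -1},
    {"xyz": [7.1,0,6.6],"dr": [0,0,0],"jaw": -1},
    {"xyz": [7.6,0,7.7],"dr": [0,0,0],"jaw": -1},
    {"xyz": [8.1,0,8.7],"dr": [0,0,0],"jaw": -1},
    {"xyz": [8.3,0,9.3],"dr": [0,0,0],"jaw": -1},
    {"xyz": [8.5,0,9.9],"dr": [0,0,0],"jaw": -1},
    {"xyz": [8.6,0,10.5],"dr": [0,0,0],"jaw": -1},
    {"xyz": [8.8,0,11.1],"dr": [0,0,0],"jaw": -1},
    {"xyz": [8.9,0,11.7],"dr": [0,0,0],"jaw": -1},
    {"xyz": [8.9,0,12.3],"dr": [0,0,0],"jaw": -1},
    {"xyz": [9,0,12.8],"dr": [0,0,0],"jaw": -1},
    {"xyz": [9,0,13.2],"dr": [0,0,0],"jaw": -1},
    {"xyz": [9,0,13.2],"dr": [0,0,0],"jaw": -1}
  ]
}}

```text
clock: 16.4
tool_pos: [0.49, -0.0647, 0.1631]
tool_rot: [0.0, 1.0, 0.0, -0.001]
force: [0.6, 0.1, -0.1]
grip_width: 0.007
grip_force: 0.0
```

Request:
{"method": "play_rows", "body": {
  "steps": [
    {"xyz": [0,0,0.1],"dr": [0,0,0],"jaw": -1},
    {"xyz": [0,0,0.2],"dr": [0,0,0],"jaw": -1},
    {"xyz": [0,0,0.3],"dr": [0,0,0],"jaw": -1},
    {"xyz": [0,0,0.35],"dr": [0,0,0],"jaw": -1},
    {"xyz": [0,0,0.35],"dr": [0,0,0],"jaw": -1},
    {"xyz": [0,0,0.35],"dr": [0,0,0],"jaw": -1}
  ]
}}

```text
clock: 17.0
tool_pos: [0.4902, -0.0647, 0.1625]
tool_rot: [0.0, 1.0, -0.0, 0.001]
force: [-6.4, 1.1, 21.5]
grip_width: 0.005
grip_force: 10.7
```

Request:
{"method": "play_rows", "body": {
  "steps": [
    {"xyz": [0,0,-1],"dr": [0,0,0],"jaw": -1},
    {"xyz": [0,0,-4],"dr": [0,0,0],"jaw": -1},
    {"xyz": [0,0,-8],"dr": [0,0,0],"jaw": -1},
    {"xyz": [2,-4,-10],"dr": [0,0,0],"jaw": 0},
    {"xyz": [4,-8,-10],"dr": [0,0,0],"jaw": 0.3},
    {"xyz": [5,-12,-10],"dr": [0,0,0],"jaw": 0.3},
    {"xyz": [6,-14.8,-10],"dr": [0,0,0],"jaw": 0.3},
    {"xyz": [6,-14.8,-10],"dr": [0,0,0],"jaw": 0.3},
    {"xyz": [6,-14.8,-10],"dr": [0,0,0],"jaw": 0.3}
  ]
}}

```text
clock: 17.9
tool_pos: [0.43, -0.2129, 0.2602]
tool_rot: [0.001, 1.0, 0.0, 0.0]
force: [-0.5, -0.7, -0.2]
grip_width: 0.481
grip_force: 0.0
```

```bash
python3 - <<'E'
from h import *
s=arm.state(); print(s['clock'],s['tool_pos'],s['tool_rot'],s['force'],s['grip_width'])
d=snap('side','sd5.png')
for n in('lid_lip','lid_hinge','clamp_knob','clamp_post'): pp(n,'side')
e=snap('wrist','w5.png')
for n in('clamp_knob','clamp_post','lid_lip'): pp(n,'wrist')
snap('scene','sc5.png'); pp('lid_lip','scene'); pp('clamp_post','scene')
a=cv2.resize(d['image'][150:300,180:380],(533,400));b=cv2.resize(e['image'],(533,400))
cv2.imwrite('pics/c5.png',cv2.resize(np.hstack([a,b])[:,:,::-1],None,fx=.75,fy=.75))
E
```

```text
17.9 [ 0.42995127 -0.21286287  0.26023058] [1.30814225e-03 9.99999114e-01 2.45108624e-04 2.20521420e-05] [-0.47810677 -0.69028085 -0.22286049] 0.4808792635765547
lid_hinge side [ 0.6298 -0.0808  0.0944] 0.72
clamp_knob side [ 0.4301 -0.2161  0.1324] 0.88
clamp_post side [ 0.5289 -0.1849  0.0968] 0.78
clamp_knob wrist [ 0.4257 -0.2159  0.1325] 0.9
clamp_post wrist [ 0.5314 -0.1904  0.0961] 0.91
lid_lip wrist [ 0.4506 -0.0758  0.0861] 0.83
lid_lip wrist [ 0.3846 -0.3743  0.0022] 0.55
lid_lip scene [ 0.4489 -0.0798  0.0903] 0.76
lid_lip scene [ 0.3873 -0.3774  0.0026] 0.28
clamp_post scene [ 0.5304 -0.1882  0.1004] 0.81
```

View pics/c5.png

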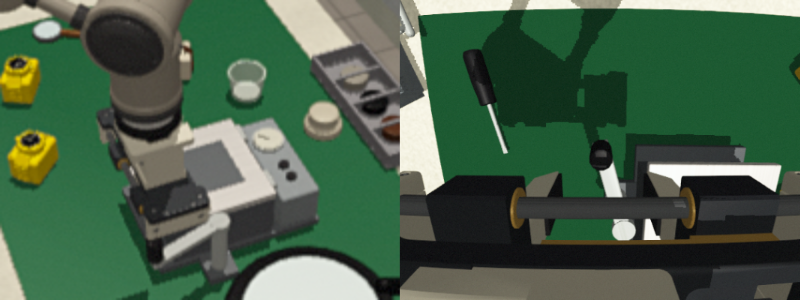

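The lid lies flat and shut in the left view, and the knob is under the open fingers in the right view at (600,155). I'll descend and hold the knob.

Request:
{"method": "play_rows", "body": {
  "force": 10,
  "steps": [
    {"xyz": [0.1,-0.15,2.5],"dr": [0,0,0],"jaw": 0.3},
    {"xyz": [0.1,-0.15,5],"dr": [0,0,0],"jaw": 0.3},
    {"xyz": [0.1,-0.15,7],"dr": [0,0,0],"jaw": 0.3},
    {"xyz": [0.1,-0.15,8.2],"dr": [0,0,0],"jaw": 0.3},
    {"xyz": [0.1,-0.15,8.2],"dr": [0,0,0],"jaw": 0},
    {"xyz": [0.1,-0.15,8.2],"dr": [0,0,0],"jaw": -1},
    {"xyz": [0.1,-0.15,8.2],"dr": [0,0,0],"jaw": -1},
    {"xyz": [0.1,-0.15,8.2],"dr": [0,0,0],"jaw": -1},
    {"xyz": [0.1,-0.15,8.2],"dr": [0,0,0],"jaw": -1}
  ]
}}

```text
clock: 19.4
tool_pos: [0.4294, -0.2143, 0.1788]
tool_rot: [0.0, 1.0, -0.0, 0.001]
force: [0.8, -0.9, -0.2]
grip_width: 0.264
grip_force: 0.0
```

```bash
python3 - <<'E'
from h import *
s=arm.state(); print(s['clock'],s['tool_pos'],s['force'],s['grip_width'],s['grip_force'])
P=np.array([.5295,-.187]);k=s['tool_pos'][:2]; v=k-P; a0=np.arctan2(v[1],v[0]); print(np.hypot(*v),a0)
a0%=2*np.pi
for i,a in enumerate(np.linspace(a0,np.pi/2-.05,20)):
    p=P+.105*np.array([np.cos(a),np.sin(a)]); d=p-P-.105*np.array([np.cos(a0),np.sin(a0)]); print(np.round([-d[0]*100,d[1]*100],1),round((a0-a)*.7,2))
E
```

```text
19.4 [ 0.4293673  -0.21427747  0.17882112] [ 0.76321356 -0.89495537 -0.2280352 ] 0.2639120781770341 0.0
0.10378158239210873 -2.8756329803368317
[-0.  0.] 0.0
[0.2 1. ] 0.07
[0.3 2.1] 0.14
[0.4 3.1] 0.21
[0.3 4.1] 0.28
[0.1 5.2] 0.35
[-0.2  6.2] 0.42
[-0.6  7.1] 0.49
[-1.1  8.1] 0.56
[-1.6  8.9] 0.63
[-2.3  9.7] 0.7
[-3.  10.5] 0.76
[-3.8 11.1] 0.83
[-4.7 11.7] 0.9
[-5.6 12.2] 0.97
[-6.6 12.6] 1.04
[-7.6 12.9] 1.11
[-8.6 13.1] 1.18
[-9.6 13.2] 1.25
[-10.7  13.2] 1.32
```

Request:
{"method": "play_rows", "body": {
  "steps": [
    {"xyz": [0,0,0],"dr": [0,0,0],"jaw": -1},
    {"xyz": [0,0,0],"dr": [0,0,0],"jaw": -1},
    {"xyz": [0.2,1,0],"dr": [0,0,0.07],"jaw": -1},
    {"xyz": [0.3,2.1,0],"dr": [0,0,0.14],"jaw": -1},
    {"xyz": [0.4,3.1,0],"dr": [0,0,0.21],"jaw": -1},
    {"xyz": [0.3,4.1,0],"dr": [0,0,0.28],"jaw": -1},
    {"xyz": [0.1,5.2,0],"dr": [0,0,0.35],"jaw": -1},
    {"xyz": [-0.2,6.2,0],"dr": [0,0,0.42],"jaw": -1},
    {"xyz": [-0.6,7.1,0],"dr": [0,0,0.49],"jaw": -1},
    {"xyz": [-1.1,8.1,0],"dr": [0,0,0.56],"jaw": -1},
    {"xyz": [-1.6,8.9,0],"dr": [0,0,0.63],"jaw": -1},
    {"xyz": [-2.3,9.7,0],"dr": [0,0,0.7],"jaw": -1},
    {"xyz": [-2.3,9.7,0],"dr": [0,0,0.7],"jaw": -1},
    {"xyz": [-2.3,9.7,0],"dr": [0,0,0.7],"jaw": -1}
  ]
}}

```text
clock: 20.8
tool_pos: [0.4518, -0.1168, 0.1782]
tool_rot: [0.342, 0.94, 0.0, -0.001]
force: [-3.0, 3.1, 4.4]
grip_width: 0.239
grip_force: 10.0
```

Request:
{"method": "play_rows", "body": {
  "steps": [
    {"xyz": [0,1.05,0],"dr": [0,0,0.07],"jaw": -1},
    {"xyz": [-0.25,2.05,0],"dr": [0,0,0.14],"jaw": -1},
    {"xyz": [-0.55,3.1,0],"dr": [0,0,0.21],"jaw": -1},
    {"xyz": [-0.9,4.05,0],"dr": [0,0,0.28],"jaw": -1},
    {"xyz": [-1.4,5,0],"dr": [0,0,0.35],"jaw": -1},
    {"xyz": [-2,5.85,0],"dr": [0,0,0.42],"jaw": -1},
    {"xyz": [-2.65,6.65,0],"dr": [0,0,0.49],"jaw": -1},
    {"xyz": [-3.35,7.4,0],"dr": [0,0,0.56],"jaw": -1},
    {"xyz": [-3.9,7.9,0],"dr": [0,0,0.6],"jaw": -1},
    {"xyz": [-3.9,7.9,0],"dr": [0,0,0.6],"jaw": -1},
    {"xyz": [-3.9,7.9,0],"dr": [0,0,0.6],"jaw": -1}
  ]
}}

```text
clock: 21.9
tool_pos: [0.5302, -0.0825, 0.1776]
tool_rot: [0.605, 0.796, -0.002, -0.003]
force: [-11.7, -1.3, 6.0]
grip_width: 0.234
grip_force: 10.0
```

The knob is against its stop (12 N reaction). I'll release, rise and check.

Request:
{"method": "play_rows", "body": {
  "steps": [
    {"xyz": [0,0,0],"dr": [0,0,0],"jaw": 0},
    {"xyz": [0,0,0],"dr": [0,0,0],"jaw": 0.2},
    {"xyz": [0,0,0],"dr": [0,0,0],"jaw": 0.2},
    {"xyz": [0,0,0],"dr": [0,0,0],"jaw": 0.2},
    {"xyz": [0,0,-2],"dr": [0,0,0],"jaw": 0.2},
    {"xyz": [0,0,-6],"dr": [0,0,0],"jaw": 0.2},
    {"xyz": [0,0,-10],"dr": [0,0,0],"jaw": 0.2},
    {"xyz": [0,0,-14],"dr": [0,0,0],"jaw": 0.2},
    {"xyz": [4,0,-16],"dr": [0,0,0],"jaw": 0.2},
    {"xyz": [8,0,-16],"dr": [0,0,0],"jaw": 0.2},
    {"xyz": [12,0,-16],"dr": [0,0,0],"jaw": 0.2},
    {"xyz": [12,0,-16],"dr": [0,0,0],"jaw": 0.2},
    {"xyz": [12,0,-16],"dr": [0,0,0],"jaw": 0.2}
  ]
}}

```text
clock: 23.2
tool_pos: [0.501, 0.0342, 0.3385]
tool_rot: [0.605, 0.797, 0.0, 0.001]
force: [-0.0, 0.3, -0.5]
grip_width: 0.597
grip_force: 0.0
```

```bash
python3 - <<'E'
from h import *
s=arm.state(); print(s['clock'],s['tool_pos'],s['force'],s['grip_width'])
d=snap('side','sd6.png')
for n in('lid_lip','clamp_knob','clamp_post'): pp(n,'side')
e=snap('scene','sc6.png')
for n in('lid_lip','clamp_knob','clamp_post','dress_watch'): pp(n,'scene')
a=cv2.resize(d['image'][150:300,180:380],(533,400));b=cv2.resize(e['image'][120:270,180:380],(533,400))
cv2.imwrite('pics/c6.png',cv2.resize(np.hstack([a,b])[:,:,::-1],None,fx=.75,fy=.75))
E
```

```text
23.2 [0.50102676 0.03421561 0.33846424] [-0.01457026  0.28152994 -0.45107146] 0.5971645559540527
lid_lip side [ 0.4531 -0.0773  0.0928] 0.79
clamp_knob side [ 0.5321 -0.0812  0.1348] 0.87
clamp_post side [ 0.5304 -0.1844  0.0956] 0.9
lid_lip scene [ 0.452  -0.076   0.0909] 0.74
lid_lip scene [ 0.6319 -0.0791  0.0884] 0.72
clamp_knob scene [ 0.529  -0.0799  0.1309] 0.68
clamp_post scene [ 0.5294 -0.1869  0.0987] 0.84
dress_watch scene [0.6269 0.2376 0.0019] 0.69
```

View pics/c6.png

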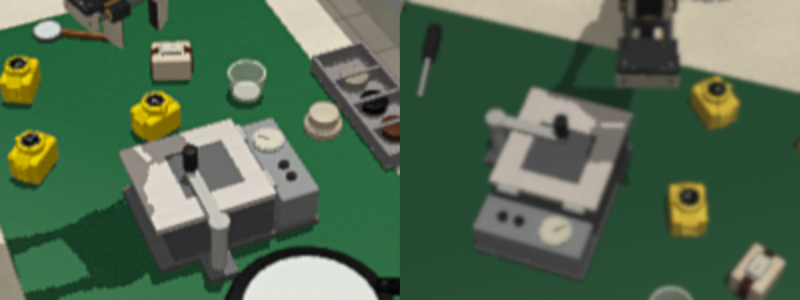

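The lid is shut flat and the clamp arm lies straight across it, with the knob at (.530, -.080) and the post at (.530, -.186). The dress watch has not moved, so I'm handing in.

```bash
python3 -c "
from station import arm
print(arm.hand_in())"
```

```text
the job is handed in; nothing more can be done
None
```

I set the sports watch down in the middle of the tester's chamber, shut the lid over it gently and swung the clamp home to its stop. I have handed the job in after about 23 s on the robot's clock; no verdict came back.

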